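Knock a stuck heel tip out of its mould

TASK

The orange heel tip is stuck in the pocket of the aluminium mould block. Set the block, pocket up, over the rod on the green knockout stand so that the rod goes up through the hole in its floor (the rod may be clamped anywhere along its slot: feel for the hole), and press the block down until it sits flat on the stand and the tip has come loose, never putting more than 40 N on the stand. Leave the block sitting there, and lay the tip flat on the middle of the piece of brown leather without moving the other things on the bench.

Things in the scene. Friction and masses are not known exactly. Their poses are not given: they have to be found in the camera images.
- mould_mid (a point): Centre, half-way up, of the loose aluminium mould block: 80 mm (its x) by 60 mm (its y) by 36 mm high (its z, up), about 0.35 kg; grasp it across its 60 mm width. Its top pocket, 41.5 by 31.5 mm and 22 mm deep, holds the heel tip. Two brass spring pads in the pocket's end walls grip the tip: 8 to 20 N pushes it up, and they let go once it has risen about 8 mm.
- mould_hole (a point): Centre of the lower mouth of the knockout hole, in the middle of the mould block's underside (18 mm below the block's centre): a round hole 11 mm wide through the 14 mm thick floor of the pocket. Axes as the block's.
- tip_mid (a point): Centre of the orange heel tip, a loose rectangular piece 40 mm (x) by 30 mm (y) by 20 mm high (z, up), 30 g. At first its top lies 2 mm below the block's top, axes as the block's. With the block fully down on the stand the rod holds it 16 mm higher, its top 14 mm above the block's, free to be lifted off by its 30 mm width.
- stand: Green knockout stand, fixed to the bench: a flat plate 150 mm (its x) by 72 mm (its y), top 18 mm above the bench. The origin is at bench level under the near (-x) end of the rod's slot; the plate reaches from 52.5 mm on its -x side to 97.5 mm on its +x side. On it stands an upright steel rod, see the slot.
- stand_slot (a point): Near (-x) end of the slot, on the plate's top; the slot runs from here 45 mm along the stand's +x axis. An upright steel rod, 8 mm thick with a bevelled end, rises 30 mm above the plate, clamped on the slot's line somewhere 5 to 40 mm in +x from this point; where exactly is not measured. It stays put under the forces allowed.
- leather: Flat piece of brown leather, 73 mm (its x) by 115 mm (its y), 4 mm thick, fixed on the bench; the origin is at the centre of its underside.
- wax_block: Bystander: small yellow wax block, 34 by 55 by 21 mm, loose, origin under its centre.
- tack_tin: Bystander: round green tin, 80 mm across, 27 mm high, loose, origin under its centre.
- pliers: Bystander: pliers with red grips, 171 mm long, lying loose, origin under the centre.
There are look-alikes about, which are no part of the job. Leave any purple look-alike of the part that bears tip_mid alone.

How it is judged (in metres and radians):
On the way:
1. the block sits down on the stand over the rod and the rod has pushed the tip at least 12 mm up in its pocket (z of tip_mid in the frame of mould_mid between 0.018 and 0.026 m and z of mould_mid in the frame of stand below 0.039 m), for 0.2 s.
At the end, for the whole second after the job is handed in: The mould block sits flat on the knockout stand, within 3 mm of fully down, over the rod; the heel tip lies flat and at rest on the leather, its centre within 35 mm of the leather's centre (z of mould_mid in the frame of stand between 0.033 and 0.039 m and horizontal distance between mould_mid and stand below 0.048 m and angle between mould_mid's own z axis and vertical below 0.1 rad and horizontal distance between tip_mid and leather below 0.035 m and height (world z) of tip_mid below 0.018 m and angle between the z axis of tip_mid and the z axis of leather, either way round below 0.15 rad and contact force between heel_tip and leather above 0.1 N and linear speed of each of heel_tip, mould below 0.02 m/s); the robot touches nothing.
It fails at once if the block or the tip bears on the stand or its rod with more than 40 N (contact force between any of mould, heel_tip and stand above 40 N).
It fails at once if a bystander is moved more than 30 mm (distance of any of wax_block, tack_tin, pliers from where it was at the start of the episode above 0.03 m).
It also fails if it takes over 72 s, if anything falls off the work surface, if the arm or the gripper's body presses on something with over 40 N, if the wrist force passes 120 N, or if a joint passes its speed limit or range.

ROBOT

A 6-joint arm with a two-finger parallel gripper is mounted at the origin on a cart in front of the work surface, level with it; the furniture and walls round the work are solid. World frame = base frame: x ahead of the robot, y to its left, z up, the work surface at z = 0. Lengths are in m, angles in degrees, forces in N, time in s.
With the tool pointing down it reaches from about 0.4 to 0.825 m from the base axis. Payload 7 kg.
Tool frame: the origin (TCP) lies on the centre line of the jaws, within the pads' length; the fingertips stand r.tip_reach ahead of it and the grasp point (between the pads) is the TCP (r.tip_reach is the distance from the TCP to the fingertips, in m); z points along the fingers, y is the line along which they close (so a half turn about z gives the same grasp; the last joint's range is limited). The gripper opens to 88 mm and grips with 3 to 60 N. Pads are 19 mm wide; open, the fingers measure 130 mm over their backs; the gripper's body (78 mm by 193 mm) begins 47 mm behind the grasp point.
Start: joints at [-46.92, 20.546, 0.682, 0, -70.136, -16.507], TCP at [0.302, -0.604, 0.246] pointing down, gripper open.
Joint ranges: [-176.03, 176.03], [-82.01, 121.73], [-58.28, 71.71], [-173.87, 95.51], [-174.79, -0.11], [-173.66, 173.66]. Speed limits (degrees/s): [136.94, 136.94, 172.46, 180, 180, 180].

INTERFACE

Orientations are given as [roll, pitch, yaw] about the fixed x, y, z axes, in that order (R = Rz(yaw) Ry(pitch) Rx(roll)).
In Python, from plant import sensors, cams, r gives the robot as it stands.
- The arm moves only by the tool drive_tool, never from a script. Its argument "rows" is a list of rows, each an object of numbers: "fingers": the gripper's target within -1 to 1 (fully open at 1, half-way at 0, shut at -1); "x", "y", "z": the shift along the tool's x, y, z in m; "spin": the turn about the tool's z in rad. A call has 1 to 10 rows; each row is the pose to reach, as a shift and turn from the pose commanded when the call began, along the tool's axes at that moment; what a row does not reach only later rows make up. A row lasts 1/8 s, in which the tool goes at most 62.5 mm and 10.7 degrees, less where a joint would pass 70% of its speed; a pose out of reach is approached as far as the arm can. A call with a gripper value outside its range is refused whole. The fingers move at their own pace and stop on an object; "newtons" is the grip in N (left out, the last holds). Time passes only in rows, so rows that repeat a pose let the fingers close. It gives the time, the measured TCP pose, the force, the opening and the grip force at its end, in the units of the state.
- sensors.get_state(): the state, without advancing time (a new reading comes with each control period).
- cams.capture(name): name is "scene" or "side" or "wrist"; returns a dict with "pixels" (480x640x3 uint8, red, green, blue), "intrinsics" (3x3 intrinsics, pixels), "k1" (the pictures are not rectified: a ray, as slopes to the right and down, at radius r is drawn at 1 + k1 r^2 times it, then the intrinsics apply), "eye" and "orientation" of the camera in the world; the wrist camera has in their place "T_tool_cam" (4x4, takes a point from camera to tool coordinates, whose origin is the TCP and whose axes are the flange's). Camera axes: x right, y up, looking along -z (the intrinsics and any distortion apply to the point x, -y, -z); pixel columns grow to the right and rows downward; lengths in m; the calibration is good to about 2 mm. A picture is of the moment at which its call begins: read the wrist's pose just before it. There is no depth.
- r.close_job(): hands the job in; it is judged then, once.
The state is a dict: "time_s": time; "joints": joint angles; "qd": joint speeds; "joint_torque": joint torques, N m; "tcp_pos": TCP position; "eef_rot": TCP orientation; "contact_force": force on the tool from outside, world axes, zero at the start; "moment": the same for the moment, N m; "gripper_width": finger opening in m; "gripper_force": force on a finger pad.
Only numpy, scipy, OpenCV 4.12 (cv2) and the standard library are available. Lean on these libraries where they do the work, as an engineer would, in place of code of your own. Each camera call takes 0.05 s, during which the arm holds its last target. There are 200 camera calls.

## Working session

There is one attempt and no reset: what is moved stays moved. The work goes in short steps, Python scripts to look and compute and a tool call to move; the robot and the scene stay as the last step left them, time stands still between calls to the robot, and variables do not carry over. Pictures are saved under pics/ and viewed, at most 10 in all, crops included, and the job is handed in when it is done.

Besides the shell and the picture viewer there is one more tool, called as name(argument=value, ...), one argument or row to a line, values as JSON. drive_tool: Moves the arm, as the interface text tells. Its arguments: {"type":"object","properties":{"rows":{"type":"array"},"newtons":{"type":"number"}},"required":["rows"]}

```bash
mkdir -p pics; ls; cat > h.py <<'E'
import numpy as np, cv2, pickle
from scipy.spatial.transform import Rotation as R
from plant import sensors, cams, r
def snap(name, fn):
    s=sensors.get_state(); c=cams.capture(name); c['state']=s
    cv2.imwrite(f'pics/{fn}.png', c['pixels'][:,:,::-1]); pickle.dump(c,open(f'pics/{fn}.pkl','wb')); return c
def load(fn): return pickle.load(open(f'pics/{fn}.pkl','rb'))
def campose(c):
    if 'T_tool_cam' in c:
        s=c['state']; T=np.array(c['T_tool_cam']); Rt=R.from_euler('xyz',s['eef_rot'],degrees=True).as_matrix()
        return Rt@T[:3,3]+np.array(s['tcp_pos']), Rt@T[:3,:3]
    o=np.array(c['orientation']); 
    Rm=o if o.shape==(3,3) else R.from_euler('xyz',o,degrees=True).as_matrix()
    return np.array(c['eye']),Rm
def px2w(c,uv,z):
    K=np.array(c['intrinsics']);e,Rm=campose(c);out=[]
    d=np.array([c['k1'],0,0,0,0.])  
    p=cv2.undistortPoints(np.array(uv,float).reshape(-1,1,2),K,d).reshape(-1,2)
    z=np.broadcast_to(z,len(p))
    for (a,b),zz in zip(p,z):
        v=Rm@np.array([a,-b,-1]); out.append(e+v*(zz-e[2])/v[2])
    return np.array(out)
def w2px(c,P):
    K=np.array(c['intrinsics']);e,Rm=campose(c); q=(np.array(P,float).reshape(-1,3)-e)@Rm
    q=q*[1,-1,-1]
    return cv2.projectPoints(q,np.zeros(3),np.zeros(3),K,np.array([c['k1'],0,0,0,0.]))[0].reshape(-1,2)
E
python3 - <<'E'
from h import *
a=snap('scene','a');b=snap('side','b');
print(sensors.get_state(),r.tip_reach)
for c in(a,b):print(c['intrinsics'],c['k1'],c['eye'],c['orientation'])
E
```

```text
pics
{'time_s': 0.1, 'joints': array([-4.69212774e+01,  2.05876971e+01,  6.38866070e-01, -1.89179452e-02,
       -7.01355773e+01, -1.65061435e+01]), 'qd': array([ 0.09088857, -0.02540501,  0.14724301,  0.11937386, -0.03095559,
       -0.09644618]), 'joint_torque': array([-1.54279973e-03, -5.84164238e+01,  2.93752491e+01,  7.01572761e+00,
        1.01433191e-02, -7.33658680e-05]), 'tcp_pos': array([ 0.30173966, -0.60334174,  0.24470731]), 'eef_rot': array([ 1.79914017e+02, -6.93223852e-03, -1.53433857e+02]), 'contact_force': array([-1.14663206,  0.16377119, -0.03382584]), 'moment': array([0.00923362, 0.02514809, 0.01915043]), 'gripper_force': 0.0, 'gripper_width': 0.08774099939391536} 0.019
[[459.19909196   0.         319.8170442 ]
 [  0.         459.19909196 241.47857527]
 [  0.           0.           1.        ]] -0.0895727050262165 [0.06726262 0.64406363 0.65272858] [  52.37163877   -1.15427064 -145.49396117]
[[524.70355321   0.         318.75737748]
 [  0.         524.70355321 245.87498136]
 [  0.           0.           1.        ]] 0.010695886700773673 [ 0.3976673  -0.91617725  0.52302936] [62.18632623  0.50759931 -6.11477605]
```

View pics/a.png

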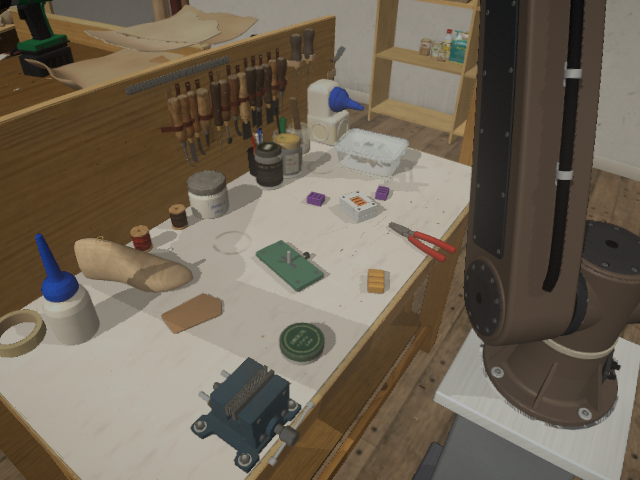

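View pics/b.png

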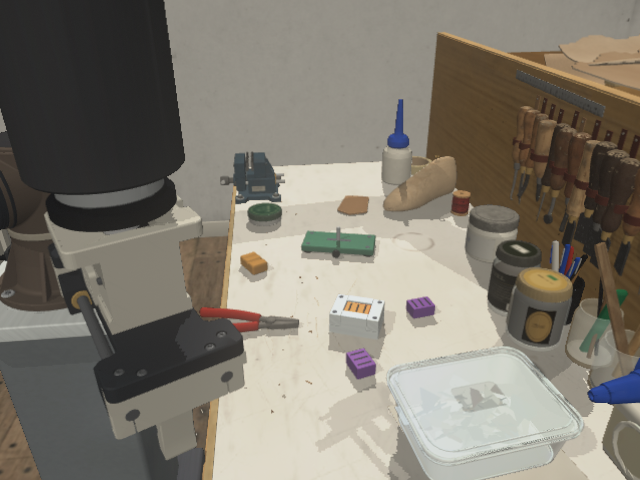

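The scene view shows the aluminium block with orange tip at about (360,206), the stand (290,265), leather (192,312), tin (301,342), wax (375,281), pliers (422,240). In the side view, the block is at (357,315), the stand (339,243) and leather (353,205). Candidates for the tip: orange in the block (360,203 scene) and purple pieces (316,199) and (382,193). The orange one in the block fits the description; the purple ones are the look-alikes. I'll confirm this with one enlarged crop.

```bash
python3 - <<'E'
import cv2,numpy as np
a=cv2.imread('pics/a.png');b=cv2.imread('pics/b.png')
f=lambda im,x,y,w,h,s:cv2.resize(im[y:y+h,x:x+w],(400,300),interpolation=cv2.INTER_CUBIC)
t=np.vstack([np.hstack([f(a,320,175,80,60,5),f(b,317,280,80,60,5)]),np.hstack([f(a,245,230,88,66,4),f(b,295,215,88,66,4)])])
cv2.imwrite('pics/c.png',t)
E
```

```text
(no output)
```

View pics/c.png

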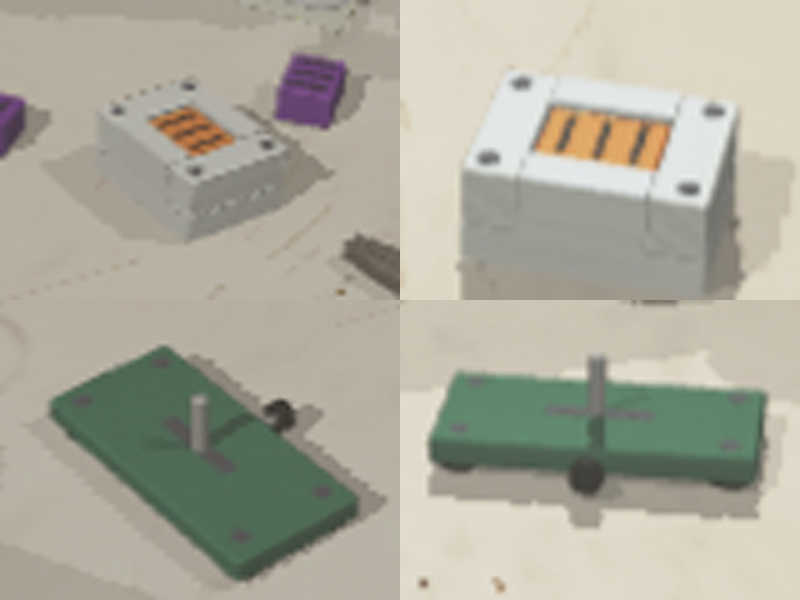

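```bash
python3 - <<'E'
from h import *
np.set_printoptions(precision=4,suppress=True)
a=load('a');b=load('b')
def show(n,ua,ub,z):
    A=px2w(a,ua,z)[:,:2];B=px2w(b,ub,z)[:,:2]
    for k,P in(('scene',A),('side',B)):
        print(n,k,P.tolist() if len(P)<3 else '', 'mean',P.mean(0))
        if len(P)==4:
            for i in range(4):
                d=P[(i+1)%4]-P[i];print('   edge',np.hypot(*d).round(4),np.degrees(np.arctan2(d[1],d[0])).round(1))
show('block',[(358,190),(378,205),(357.4,212),(339.6,198)],[(338,294),(385,300.6),(378.6,321.4),(329.6,313.6)],.036)
show('stand',[(280.9,240.3),(323.5,273.3),(297.4,289.8),(256.4,252.4)],[(307.1,230.8),(376,235.2),(373.5,250.9),(301.6,245.8)],.018)
show('slot',[(281.3,256.4),(296.7,267.4)],[(326.9,239.4),(351.1,240.3)],.018)
show('rodtop',[(289,251.3)],[(338.6,227.3)],.048)
show('rodbot',[(289,263.4)],[(338.3,239.6)],.018)
for n,c,box in(('scene',a,(150,285,240,340)),('side',b,(325,185,380,222))):
    hsv=cv2.cvtColor(c['pixels'],cv2.COLOR_RGB2HSV);m=((hsv[:,:,0]<20)&(hsv[:,:,1]>80)).astype(np.uint8)
    k=np.zeros_like(m);x0,y0,x1,y1=box;k[y0:y1,x0:x1]=1;m*=k
    ct=max(cv2.findContours(m,0,2)[0],key=cv2.contourArea).reshape(-1,2)
    W=px2w(c,ct,.004)[:,:2];q=cv2.minAreaRect((W*1000).astype(np.float32));print('leather',n,q)
for n,c,uv,z in(('tin',a,(301,338),.027),('wax',a,(376,280),.01),('pliersA',a,(392,226),.01),('pliersB',a,(445,255),.01),('purp1',a,(316,199),.01),('purp2',a,(382,193),.01),('purp1',b,(420,307),.01),('purp2',b,(360,363),.01)):
    print(n,px2w(c,[uv],z)[0])
print(load('a')['state']['eef_rot'])
E
```

```text
block scene  mean [ 0.5265 -0.2149]
   edge 0.0827 157.4
   edge 0.0624 66.0
   edge 0.074 -22.0
   edge 0.0636 -106.0
block side  mean [ 0.5318 -0.2177]
   edge 0.08 -21.3
   edge 0.0601 -112.0
   edge 0.0791 157.8
   edge 0.059 68.9
stand scene  mean [0.5341 0.059 ]
   edge 0.1461 165.5
   edge 0.0728 78.6
   edge 0.1495 -16.4
   edge 0.0677 -104.0
stand side  mean [0.5406 0.0553]
   edge 0.1499 -15.3
   edge 0.0715 -105.7
   edge 0.1482 164.3
   edge 0.0707 75.8
slot scene [[0.5608368103776259, 0.05097370726429784], [0.5119961164232933, 0.06056966476552472]] mean [0.5364 0.0558]
slot side [[0.5153845558121484, 0.06322765096321015], [0.5653734941666269, 0.0528100077984065]] mean [0.5404 0.058 ]
rodtop scene [[0.5348745428010293, 0.056350854158939145]] mean [0.5349 0.0564]
rodtop side [[0.5391474444832481, 0.056817693840103045]] mean [0.5391 0.0568]
rodbot scene [[0.533054009634725, 0.05976063500810824]] mean [0.5331 0.0598]
rodbot side [[0.5391303746471823, 0.05933417798146612]] mean [0.5391 0.0593]
leather scene ((603.518310546875, 269.4987487792969), (112.17156982421875, 71.5405044555664), 74.6876449584961)
leather side ((606.2184448242188, 270.5006103515625), (114.76762390136719, 69.36978912353516), 74.72039031982422)
tin [0.3861 0.2164 0.027 ]
wax [ 0.3601 -0.0111  0.01  ]
pliersA [ 0.4225 -0.2036  0.01  ]
pliersB [ 0.2736 -0.1747  0.01  ]
purp1 [ 0.6398 -0.1941  0.01  ]
purp2 [ 0.5147 -0.3237  0.01  ]
purp1 [ 0.6448 -0.1929  0.01  ]
purp2 [ 0.5176 -0.3232  0.01  ]
[ 179.9047   -0.009  -153.4344]
```

```bash
cat >> h.py <<'E'
def go(x,y,z,yaw):
    s=sensors.get_state();Rt=R.from_euler('xyz',s['eef_rot'],degrees=True).as_matrix()
    d=Rt.T@(np.array([x,y,z])-s['tcp_pos']); sp=-(yaw-s['eef_rot'][2]+180)%360-180
    sp=-((yaw-s['eef_rot'][2]+180)%360-180)
    print('shift',d.round(4),'spin',np.radians(sp).round(4))
E
python3 -c "
from h import *
go(.530,-.217,.22,158)"
```

```text
shift [-0.3769  0.2434  0.025 ] spin 0.8476
```

drive_tool(
  rows=[
    {"x": -0.05,"y": 0.032,"z": 0,"spin": 0.12,"fingers": 1},
    {"x": -0.1,"y": 0.064,"z": 0.0,"spin": 0.24},
    {"x": -0.15,"y": 0.096,"z": 0.0,"spin": 0.36},
    {"x": -0.2,"y": 0.128,"z": 0.01,"spin": 0.48},
    {"x": -0.25,"y": 0.16,"z": 0.015,"spin": 0.6},
    {"x": -0.3,"y": 0.192,"z": 0.02,"spin": 0.72},
    {"x": -0.35,"y": 0.225,"z": 0.025,"spin": 0.848},
    {"x": -0.377,"y": 0.243,"z": 0.025,"spin": 0.848},
    {"x": -0.377,"y": 0.243,"z": 0.025,"spin": 0.848},
    {"x": -0.377,"y": 0.243,"z": 0.025,"spin": 0.848},
  ],
)

```text
invalid input
```

```bash
python3 - <<'E'
from h import *
c=snap('wrist','w1');s=c['state'];print(s['tcp_pos'],s['eef_rot'],s['joints'],c['T_tool_cam'],c['k1'],s['contact_force'])
print(w2px(c,[[.53,-.217,.036]]))
E
```

```text
[ 0.30173966 -0.60334174  0.24470731] [ 1.79914017e+02 -6.93223852e-03 -1.53433857e+02] [-4.69212774e+01  2.05876971e+01  6.38866070e-01 -1.89179452e-02
 -7.01355773e+01 -1.65061435e+01] [[-2.50142884e-04  9.55483677e-01  2.95043862e-01  7.99214267e-02]
 [ 9.99999776e-01  5.56039068e-05  6.67745469e-04  1.79902489e-04]
 [ 6.21614305e-04  2.95043963e-01 -9.55483476e-01 -1.39593676e-01]
 [ 0.00000000e+00  0.00000000e+00  0.00000000e+00  1.00000000e+00]] -0.018756310386156636 [-1.14663206  0.16377119 -0.03382584]
[[519.67433368 513.86193208]]
```

View pics/w1.png

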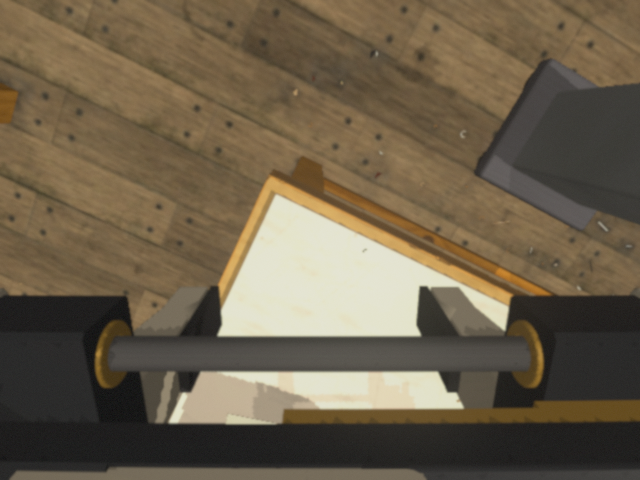

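The move was refused, so the wrist picture only shows the bench corner and the floor from the start pose. I'll retry with every key given in each row.

drive_tool(
  rows=[
    {"x": -0.05,"y": 0.032,"z": 0,"spin": 0.12,"fingers": 1},
    {"x": -0.1,"y": 0.064,"z": 0.0,"spin": 0.24,"fingers": 1},
    {"x": -0.15,"y": 0.096,"z": 0.0,"spin": 0.36,"fingers": 1},
    {"x": -0.2,"y": 0.128,"z": 0.01,"spin": 0.48,"fingers": 1},
    {"x": -0.25,"y": 0.16,"z": 0.015,"spin": 0.6,"fingers": 1},
    {"x": -0.3,"y": 0.192,"z": 0.02,"spin": 0.72,"fingers": 1},
    {"x": -0.35,"y": 0.225,"z": 0.025,"spin": 0.848,"fingers": 1},
    {"x": -0.377,"y": 0.243,"z": 0.025,"spin": 0.848,"fingers": 1},
    {"x": -0.377,"y": 0.243,"z": 0.025,"spin": 0.848,"fingers": 1},
    {"x": -0.377,"y": 0.243,"z": 0.025,"spin": 0.848,"fingers": 1},
  ],
)

```text
time_s: 1.4
tcp_pos: [0.5302, -0.2177, 0.2204]
eef_rot: [-180.0, -0.0, 158.0]
contact_force: [-0.3, 0.3, 0.3]
gripper_width: 0.0878
gripper_force: 0.0
```

```bash
python3 - <<'E'
from h import *
c=snap('wrist','w2');s=c['state'];print(s['joints'].round(1))
print(w2px(c,[[.53,-.217,.036]]))
E
```

```text
[  -2.8   12.1  -14.5   -0.   -63.4 -109.2]
[[319.3201203  215.37269031]]
```

View pics/w2.png

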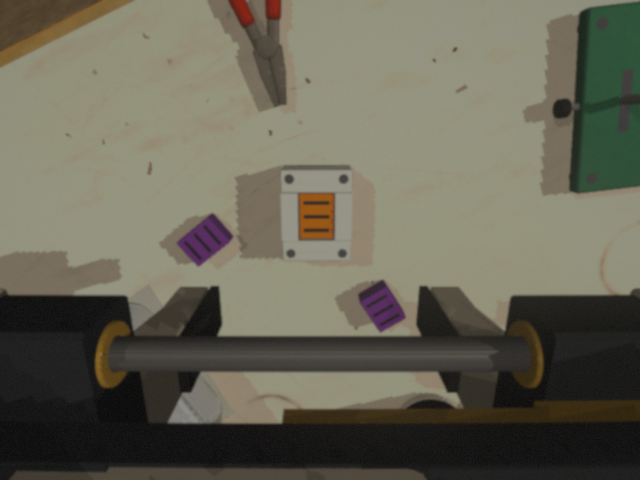

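The wrist view shows the block top with corners at about (281,170), (351,169), (351,260) and (282,261), and the orange tip centred at (317,216). The purple pieces at (205,240) and (381,305) are clear of the jaws if I open them partly. The pliers and the stand edge are also visible.

```bash
python3 - <<'E'
from h import *
c=load('w2');P=px2w(c,[(281,168),(351,168),(351,260),(282,261)],.036);print(P,P.mean(0))
print(px2w(c,[(317,216.5)],.034))
for i in range(4):
  d=P[(i+1)%4]-P[i];print(np.hypot(*d[:2]),np.degrees(np.arctan2(d[1],d[0])))
x,y=P.mean(0)[:2];go(x,y,.026,158)
E
```

```text
[[ 0.48117024 -0.23119532  0.036     ]
 [ 0.50267621 -0.177956    0.036     ]
 [ 0.5778877  -0.20625126  0.036     ]
 [ 0.55600722 -0.26294846  0.036     ]] [ 0.52943534 -0.21958776  0.036     ]
[[ 0.53063272 -0.21939416  0.034     ]]
0.057418917670254824 68.00380535647005
0.08035788387205911 -20.616769817628875
0.06077274770311036 -111.10250792883878
0.08129474013329176 157.0086135510344
shift [-1.000e-04 -1.600e-03  1.944e-01] spin -0.0006
```

drive_tool(
  rows=[
    {"x": -0.0005,"y": -0.002,"z": 0.05,"spin": 0,"fingers": 0.72},
    {"x": -0.0005,"y": -0.002,"z": 0.1,"spin": 0,"fingers": 0.72},
    {"x": -0.0005,"y": -0.002,"z": 0.14,"spin": 0,"fingers": 0.72},
    {"x": -0.0005,"y": -0.002,"z": 0.17,"spin": 0,"fingers": 0.72},
    {"x": -0.0005,"y": -0.002,"z": 0.19,"spin": 0,"fingers": 0.72},
    {"x": -0.0005,"y": -0.002,"z": 0.194,"spin": 0,"fingers": 0.72},
    {"x": -0.0005,"y": -0.002,"z": 0.194,"spin": 0,"fingers": -0.2},
    {"x": -0.0005,"y": -0.002,"z": 0.194,"spin": 0,"fingers": -0.2},
    {"x": -0.0005,"y": -0.002,"z": 0.194,"spin": 0,"fingers": -0.2},
    {"x": -0.0005,"y": -0.002,"z": 0.194,"spin": 0,"fingers": -0.2},
  ],
  newtons=45,
)

```text
time_s: 2.7
tcp_pos: [0.5307, -0.22, 0.0276]
eef_rot: [180.0, 0.1, 158.0]
contact_force: [-2.4, -2.5, 6.1]
gripper_width: 0.0601
gripper_force: 45.0
```

drive_tool(
  rows=[
    {"x": 0,"y": 0,"z": -0.02,"spin": 0,"fingers": -0.2},
    {"x": 0,"y": 0,"z": -0.06,"spin": 0,"fingers": -0.2},
    {"x": 0,"y": 0,"z": -0.12,"spin": -0.1,"fingers": -0.2},
    {"x": 0.025,"y": 0.06,"z": -0.13,"spin": -0.1134,"fingers": -0.2},
    {"x": 0.05,"y": 0.11,"z": -0.13,"spin": -0.1134,"fingers": -0.2},
    {"x": 0.065,"y": 0.165,"z": -0.13,"spin": -0.1134,"fingers": -0.2},
    {"x": 0.065,"y": 0.165,"z": -0.13,"spin": -0.1134,"fingers": -0.2},
    {"x": 0.065,"y": 0.165,"z": -0.13,"spin": -0.1134,"fingers": -0.2},
    {"x": 0.065,"y": 0.165,"z": -0.13,"spin": -0.1134,"fingers": -0.2},
  ],
)

```text
time_s: 3.82
tcp_pos: [0.5312, -0.0432, 0.1562]
eef_rot: [-180.0, -0.0, 164.4]
contact_force: [-0.3, 0.4, -4.1]
gripper_width: 0.0595
gripper_force: 45.0
```

```bash
python3 - <<'E'
from h import *
c=snap('wrist','w3');s=c['state'];print(s['tcp_pos'],s['eef_rot'])
snap('side','b3')
print(w2px(c,[[.537,.0575,.048],[.537,.0575,.018]]))
E
```

```text
[ 0.53121968 -0.04321324  0.15622258] [-1.79983459e+02 -4.79127690e-02  1.64413887e+02]
[[470.28325666 211.90808857]
 [455.0076924  202.35072833]]
```

View pics/w3.png

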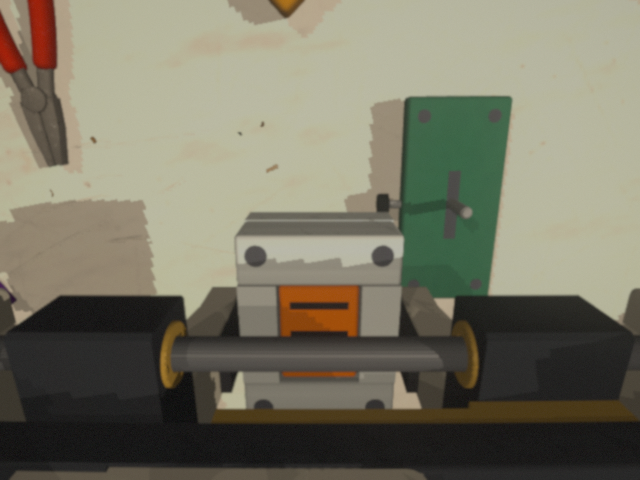

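The picture shows the block held squarely, with orange at columns 279–358 and rows 284–378. The rod is visible, its top at about (467,212) and its base near (454,206).

```bash
python3 - <<'E'
from h import *
np.set_printoptions(precision=4,suppress=True)
c=load('w3')
A=px2w(c,[(467,212)],.048)[0];B=px2w(c,[(454,206)],.018)[0];print('rod',A,B)
S=px2w(c,[(453.5,170),(449.5,238)],.018);print('slot',S,'yaw',np.degrees(np.arctan2(*(S[1]-S[0])[1::-1])))
s=c['state'];z=s['tcp_pos'][2]+.0344-.0276
O=px2w(c,[(279,284.5),(359,284.5),(358,378),(279,378)],z)
Rt=R.from_euler('xyz',s['eef_rot'],degrees=True).as_matrix();print('tip in tool',(O-s['tcp_pos'])@Rt,((O-s['tcp_pos'])@Rt).mean(0))
# block top rim corners
O=px2w(c,[(237,236),(403,235)],z+.002);print('block near edge',(O-s['tcp_pos'])@Rt)
t=(A+B)/2; go(t[0],t[1],.0276+.055,164.5)
E
```

```text
rod [0.5365 0.0554 0.048 ] [0.5395 0.0563 0.018 ]
slot [[0.5137 0.0605 0.018 ]
 [0.5626 0.0489 0.018 ]] yaw -13.256656149685424
tip in tool [[ 0.0212 -0.0145 -0.0068]
 [ 0.0212  0.015  -0.0068]
 [-0.0194  0.0158 -0.0068]
 [-0.0194 -0.0158 -0.0068]] [ 0.0009  0.0001 -0.0068]
block near edge [[ 0.0405 -0.0284 -0.0088]
 [ 0.0408  0.0295 -0.0088]]
shift [0.0204 0.0974 0.0737] spin -0.002
```

drive_tool(
  rows=[
    {"x": 0.01,"y": 0.05,"z": 0,"spin": 0,"fingers": -0.2},
    {"x": 0.02,"y": 0.0975,"z": 0.02,"spin": 0,"fingers": -0.2},
    {"x": 0.02,"y": 0.0975,"z": 0.05,"spin": 0,"fingers": -0.2},
    {"x": 0.02,"y": 0.0975,"z": 0.072,"spin": 0,"fingers": -0.2},
    {"x": 0.02,"y": 0.0975,"z": 0.074,"spin": 0,"fingers": -0.2},
    {"x": 0.02,"y": 0.0975,"z": 0.074,"spin": 0,"fingers": -0.2},
    {"x": 0.02,"y": 0.0975,"z": 0.074,"spin": 0,"fingers": -0.2},
  ],
)

```text
time_s: 4.8
tcp_pos: [0.5393, 0.0568, 0.0837]
eef_rot: [179.9, 0.1, 164.5]
contact_force: [-0.0, 0.7, -3.6]
gripper_width: 0.0596
gripper_force: 45.0
```

drive_tool(
  rows=[
    {"x": 0.0005,"y": 0,"z": 0.003,"spin": 0,"fingers": -0.2},
    {"x": 0.0005,"y": 0,"z": 0.006,"spin": 0,"fingers": -0.2},
    {"x": 0.0005,"y": 0,"z": 0.008,"spin": 0,"fingers": -0.2},
    {"x": 0.0005,"y": 0,"z": 0.0095,"spin": 0,"fingers": -0.2},
    {"x": 0.0005,"y": 0,"z": 0.011,"spin": 0,"fingers": -0.2},
    {"x": 0.0005,"y": 0,"z": 0.011,"spin": 0,"fingers": -0.2},
  ],
)

```text
time_s: 5.55
tcp_pos: [0.5378, 0.0566, 0.0714]
eef_rot: [-180.0, -0.0, 164.5]
contact_force: [0.3, -4.7, -3.9]
gripper_width: 0.0599
gripper_force: 45.0
```

The underside is 4 mm below the rod's top with no vertical load, so the rod is in the hole. I'll relieve the side force and go on down.

drive_tool(
  rows=[
    {"x": 0,"y": -0.0008,"z": 0.002,"spin": 0,"fingers": -0.2},
    {"x": 0,"y": -0.0008,"z": 0.004,"spin": 0,"fingers": -0.2},
    {"x": 0,"y": -0.0008,"z": 0.006,"spin": 0,"fingers": -0.2},
    {"x": 0,"y": -0.0008,"z": 0.007,"spin": 0,"fingers": -0.2},
    {"x": 0,"y": -0.0008,"z": 0.007,"spin": 0,"fingers": -0.2},
  ],
)

```text
time_s: 6.18
tcp_pos: [0.5377, 0.0563, 0.0644]
eef_rot: [-180.0, -0.0, 164.5]
contact_force: [-0.7, -1.0, -4.0]
gripper_width: 0.0597
gripper_force: 45.0
```

drive_tool(
  rows=[
    {"x": 0,"y": -0.0003,"z": 0.002,"spin": 0,"fingers": -0.2},
    {"x": 0,"y": -0.0003,"z": 0.003,"spin": 0,"fingers": -0.2},
    {"x": 0,"y": -0.0003,"z": 0.004,"spin": 0,"fingers": -0.2},
    {"x": 0,"y": -0.0003,"z": 0.005,"spin": 0,"fingers": -0.2},
    {"x": 0,"y": -0.0003,"z": 0.005,"spin": 0,"fingers": -0.2},
  ],
  newtons=60,
)

```text
time_s: 6.8
tcp_pos: [0.5385, 0.056, 0.0609]
eef_rot: [180.0, 0.1, 164.5]
contact_force: [-2.8, -1.8, 9.5]
gripper_width: 0.0599
gripper_force: 60.0
```

drive_tool(
  rows=[
    {"x": 0,"y": -0.0002,"z": 0.001,"spin": 0,"fingers": -0.2},
    {"x": 0,"y": -0.0002,"z": 0.001,"spin": 0,"fingers": -0.2},
  ],
)

```text
time_s: 7.05
tcp_pos: [0.5386, 0.056, 0.0602]
eef_rot: [179.9, 0.1, 164.5]
contact_force: [-3.4, -0.6, 11.4]
gripper_width: 0.0596
gripper_force: 60.0
```

drive_tool(
  rows=[
    {"x": 0,"y": 0,"z": 0.0008,"spin": 0,"fingers": -0.2},
    {"x": 0,"y": 0,"z": 0.0015,"spin": 0,"fingers": -0.2},
    {"x": 0,"y": 0,"z": 0.0015,"spin": 0,"fingers": -0.2},
  ],
)

```text
time_s: 7.42
tcp_pos: [0.5386, 0.056, 0.0588]
eef_rot: [179.9, 0.1, 164.5]
contact_force: [-3.8, -0.5, 12.2]
gripper_width: 0.0594
gripper_force: 60.0
```

drive_tool(
  rows=[
    {"x": 0,"y": 0,"z": 0.001,"spin": 0,"fingers": -0.2},
    {"x": 0,"y": 0,"z": 0.002,"spin": 0,"fingers": -0.2},
    {"x": 0,"y": 0,"z": 0.003,"spin": 0,"fingers": -0.2},
    {"x": 0,"y": 0,"z": 0.004,"spin": 0,"fingers": -0.2},
    {"x": 0,"y": 0,"z": 0.004,"spin": 0,"fingers": -0.2},
  ],
)

```text
time_s: 8.05
tcp_pos: [0.5384, 0.0561, 0.0548]
eef_rot: [179.9, 0.1, 164.5]
contact_force: [-4.4, -0.9, 13.2]
gripper_width: 0.0599
gripper_force: 60.0
```

drive_tool(
  rows=[
    {"x": 0.0003,"y": 0,"z": 0.001,"spin": 0,"fingers": -0.2},
    {"x": 0.0005,"y": 0,"z": 0.002,"spin": 0,"fingers": -0.2},
    {"x": 0.0005,"y": 0,"z": 0.003,"spin": 0,"fingers": -0.2},
    {"x": 0.0005,"y": 0,"z": 0.004,"spin": 0,"fingers": -0.2},
    {"x": 0.0005,"y": 0,"z": 0.004,"spin": 0,"fingers": -0.2},
  ],
)

```text
time_s: 8.68
tcp_pos: [0.537, 0.0559, 0.0487]
eef_rot: [-180.0, -0.0, 164.5]
contact_force: [0.6, -0.5, -4.2]
gripper_width: 0.0595
gripper_force: 60.0
```

The springs have let go and the load is back to zero. The last ~3 mm takes it down to the plate.

drive_tool(
  rows=[
    {"x": 0,"y": 0,"z": 0.001,"spin": 0,"fingers": -0.2},
    {"x": 0,"y": 0,"z": 0.002,"spin": 0,"fingers": -0.2},
    {"x": 0,"y": 0,"z": 0.003,"spin": 0,"fingers": -0.2},
    {"x": 0,"y": 0,"z": 0.0035,"spin": 0,"fingers": -0.2},
    {"x": 0,"y": 0,"z": 0.0035,"spin": 0,"fingers": -0.2},
  ],
)

```text
time_s: 9.3
tcp_pos: [0.5371, 0.0559, 0.0457]
eef_rot: [-180.0, -0.0, 164.5]
contact_force: [-1.9, -0.1, -0.7]
gripper_width: 0.0594
gripper_force: 60.0
```

drive_tool(
  rows=[
    {"x": 0,"y": 0,"z": 0.0005,"spin": 0,"fingers": -0.2},
    {"x": 0,"y": 0,"z": 0.001,"spin": 0,"fingers": -0.2},
    {"x": 0,"y": 0,"z": 0.001,"spin": 0,"fingers": -0.2},
    {"x": 0,"y": 0,"z": 0.001,"spin": 0,"fingers": -0.2},
  ],
)

```text
time_s: 9.8
tcp_pos: [0.5371, 0.0559, 0.0456]
eef_rot: [180.0, 0.0, 164.5]
contact_force: [-5.9, 0.9, 11.3]
gripper_width: 0.0591
gripper_force: 60.0
```

Seated: it stopped at 0.0456, the expected height. I'll release and rise.

drive_tool(
  rows=[
    {"x": 0,"y": 0,"z": -0.001,"spin": 0,"fingers": 0.66},
    {"x": 0,"y": 0,"z": -0.001,"spin": 0,"fingers": 0.66},
    {"x": 0,"y": 0,"z": -0.001,"spin": 0,"fingers": 0.66},
    {"x": 0,"y": 0,"z": -0.02,"spin": 0,"fingers": 0.66},
    {"x": 0,"y": 0,"z": -0.05,"spin": 0,"fingers": 0.66},
    {"x": 0,"y": 0,"z": -0.1,"spin": 0,"fingers": 0.66},
    {"x": 0,"y": 0,"z": -0.12,"spin": 0,"fingers": 0.66},
    {"x": 0,"y": 0,"z": -0.12,"spin": 0,"fingers": 0.66},
    {"x": 0,"y": 0,"z": -0.12,"spin": 0,"fingers": 0.66},
  ],
)

```text
time_s: 10.92
tcp_pos: [0.5367, 0.0558, 0.1638]
eef_rot: [-180.0, -0.1, 164.5]
contact_force: [-0.4, 0.3, 0.4]
gripper_width: 0.0729
gripper_force: 0.0
```

```bash
python3 - <<'E'
from h import *
c=snap('wrist','w4');b=snap('side','b4');s=c['state'];print(s['tcp_pos'],s['eef_rot'],s['gripper_width'])
w=c['pixels'][130:330,190:450];q=b['pixels'][200:280,290:394]
f=lambda i:cv2.resize(i,(520,400) ,interpolation=cv2.INTER_CUBIC)
t=np.hstack([cv2.resize(w,(400,308)),cv2.resize(q,(400,308))])
cv2.imwrite('pics/d.png',t[:,:,::-1])
E
```

```text
[0.53667575 0.05576697 0.16376713] [-1.79975069e+02 -5.58914326e-02  1.64470589e+02] 0.07290613810813396
```

View pics/d.png

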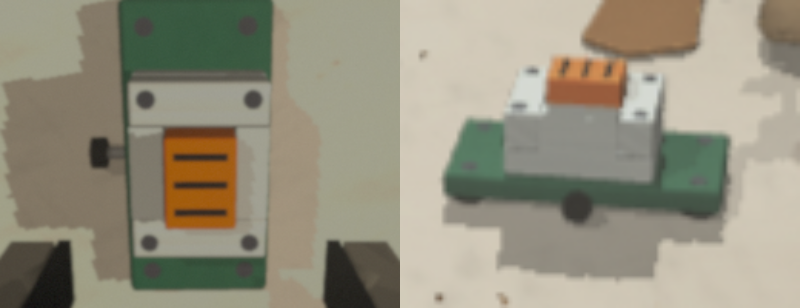

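The crops show the block flat on the stand, the tip raised about 14 mm and centred (wrist pixel about (320,249)).

```bash
python3 - <<'E'
from h import *
c=load('w4')
P=px2w(c,[(190+165*.65,130+138*.65),(190+236*.65,130+138*.65),(190+236*.65,130+228*.65),(190+165*.65,130+228*.65)],.068);x,y=P.mean(0)[:2]
print(P,x,y);go(x,y,.076,164.5)
E
```

```text
[[0.51437933 0.04820373 0.068     ]
 [0.52203503 0.07574968 0.068     ]
 [0.55995035 0.06595847 0.068     ]
 [0.55193294 0.0370993  0.068     ]] 0.5370744149713764 0.05675279454619909
shift [-0.0003  0.0013  0.0874] spin -0.0004
```

drive_tool(
  rows=[
    {"x": 0,"y": 0.001,"z": 0.05,"spin": 0,"fingers": 0.4},
    {"x": 0,"y": 0.001,"z": 0.075,"spin": 0,"fingers": 0.3},
    {"x": 0,"y": 0.001,"z": 0.0865,"spin": 0,"fingers": 0.2},
    {"x": 0,"y": 0.001,"z": 0.0865,"spin": 0,"fingers": 0},
    {"x": 0,"y": 0.001,"z": 0.0865,"spin": 0,"fingers": -0.8},
    {"x": 0,"y": 0.001,"z": 0.0865,"spin": 0,"fingers": -0.8},
    {"x": 0,"y": 0.001,"z": 0.0865,"spin": 0,"fingers": -0.8},
    {"x": 0,"y": 0.001,"z": 0.0865,"spin": 0,"fingers": -0.8},
  ],
  newtons=12,
)

```text
time_s: 12.02
tcp_pos: [0.538, 0.057, 0.0789]
eef_rot: [180.0, 0.1, 164.5]
contact_force: [-0.5, -1.9, 5.4]
gripper_width: 0.0299
gripper_force: 12.0
```

drive_tool(
  rows=[
    {"x": 0,"y": 0,"z": -0.01,"spin": 0,"fingers": -0.8},
    {"x": 0,"y": 0,"z": -0.04,"spin": 0,"fingers": -0.8},
    {"x": 0,"y": 0,"z": -0.08,"spin": 0,"fingers": -0.8},
    {"x": 0,"y": 0,"z": -0.08,"spin": 0,"fingers": -0.8},
    {"x": 0,"y": 0,"z": -0.08,"spin": 0,"fingers": -0.8},
  ],
  newtons=15,
)

```text
time_s: 12.65
tcp_pos: [0.5371, 0.0569, 0.1581]
eef_rot: [180.0, -0.0, 164.5]
contact_force: [-0.9, -0.2, -0.4]
gripper_width: 0.0299
gripper_force: 15.0
```

```bash
python3 - <<'E'
from h import *
c=snap('wrist','w5');b=snap('side','b5')
cv2.imwrite('pics/e.png',np.hstack([cv2.resize(c['pixels'][130:430,170:490],(400,375)),cv2.resize(b['pixels'][120:280,270:440],(400,375))])[:,:,::-1])
go(.605,.270,.15,164.5)
E
```

```text
shift [-0.0087  0.2238  0.007 ] spin -0.0004
```

View pics/e.png

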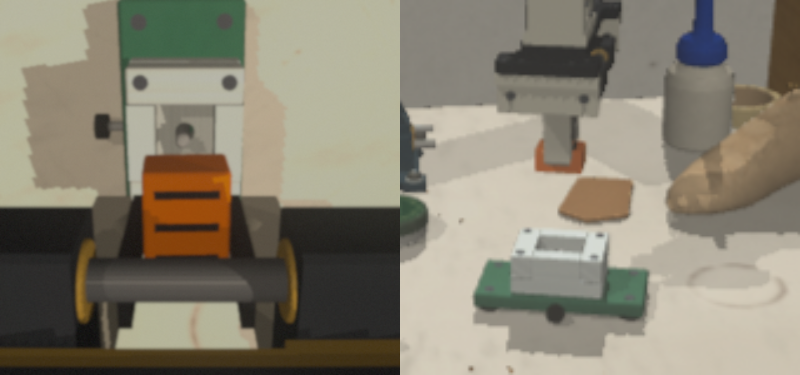

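The left crop shows the tip gripped level and the empty pocket with the rod in the hole. The right crop shows the block flat on the stand. Next I check that the gripper body clears the last near the leather.

```bash
python3 - <<'E'
from h import *
a=load('a');b=load('b')
for z in(0,.03,.06):print(z,px2w(a,[(190,280),(165,262),(100,240),(75,245),(130,290)],z)[:,:2].round(3).tolist(),px2w(b,[(386,205),(420,207),(455,185),(440,160)],z)[:,:2].round(3).tolist())
print(w2px(a,[[.627,.360,.085],[.655,.352,.085],[.60,.37,.085]]).tolist(), w2px(b,[[.627,.360,.085],[.67,.35,.085]]).tolist())
E
```

```text
0 [[0.682, 0.208], [0.77, 0.2], [0.958, 0.238], [0.99, 0.285], [0.759, 0.303]] [[0.689, 0.267], [0.769, 0.244], [0.904, 0.377], [0.929, 0.587]]
0.03 [[0.653, 0.228], [0.738, 0.22], [0.917, 0.257], [0.947, 0.301], [0.727, 0.318]] [[0.672, 0.199], [0.748, 0.178], [0.875, 0.303], [0.898, 0.501]]
0.06 [[0.625, 0.248], [0.705, 0.241], [0.876, 0.275], [0.905, 0.318], [0.696, 0.334]] [[0.655, 0.131], [0.727, 0.111], [0.846, 0.229], [0.868, 0.414]]
[[139.10692394112658, 304.22716964127255], [132.68761488082995, 294.8732290092575], [144.53047095474318, 314.4550593018031]] [[356.1262881583626, 161.45932368279261], [373.3920185992129, 161.98866541649397]]
```

drive_tool(
  rows=[
    {"x": -0.001,"y": 0.05,"z": 0,"spin": 0,"fingers": -0.8},
    {"x": -0.002,"y": 0.1,"z": 0,"spin": 0,"fingers": -0.8},
    {"x": -0.004,"y": 0.15,"z": 0,"spin": 0,"fingers": -0.8},
    {"x": -0.005,"y": 0.2,"z": 0.02,"spin": 0,"fingers": -0.8},
    {"x": -0.005,"y": 0.223,"z": 0.05,"spin": 0,"fingers": -0.8},
    {"x": -0.005,"y": 0.223,"z": 0.09,"spin": 0,"fingers": -0.8},
    {"x": -0.005,"y": 0.223,"z": 0.112,"spin": 0,"fingers": -0.8},
    {"x": -0.005,"y": 0.223,"z": 0.118,"spin": 0,"fingers": -0.8},
    {"x": -0.005,"y": 0.223,"z": 0.118,"spin": 0,"fingers": -0.8},
    {"x": -0.005,"y": 0.223,"z": 0.118,"spin": 0,"fingers": -0.8},
  ],
)

```text
time_s: 14.0
tcp_pos: [0.6026, 0.2707, 0.0412]
eef_rot: [179.9, 0.1, 164.5]
contact_force: [-0.3, 0.5, 0.2]
gripper_width: 0.0294
gripper_force: 15.0
```

drive_tool(
  rows=[
    {"x": 0,"y": 0,"z": 0.003,"spin": 0,"fingers": -0.8},
    {"x": 0,"y": 0,"z": 0.005,"spin": 0,"fingers": -0.8},
    {"x": 0,"y": 0,"z": 0.006,"spin": 0,"fingers": -0.8},
    {"x": 0,"y": 0,"z": 0.007,"spin": 0,"fingers": -0.8},
    {"x": 0,"y": 0,"z": 0.007,"spin": 0,"fingers": -0.8},
  ],
)

```text
time_s: 14.62
tcp_pos: [0.6021, 0.2701, 0.0348]
eef_rot: [180.0, 0.0, 164.5]
contact_force: [-3.9, -2.6, 12.1]
gripper_width: 0.0297
gripper_force: 15.0
```

In contact. I'll release and rise.

drive_tool(
  rows=[
    {"x": 0,"y": 0,"z": -0.001,"spin": 0,"fingers": -0.8},
    {"x": 0,"y": 0,"z": -0.001,"spin": 0,"fingers": 0.1},
    {"x": 0,"y": 0,"z": -0.001,"spin": 0,"fingers": 0.1},
    {"x": 0,"y": 0,"z": -0.001,"spin": 0,"fingers": 0.1},
    {"x": 0,"y": 0,"z": -0.02,"spin": 0,"fingers": 0.1},
    {"x": 0,"y": 0,"z": -0.06,"spin": 0,"fingers": 0.1},
    {"x": 0,"y": 0,"z": -0.11,"spin": 0,"fingers": 0.1},
    {"x": 0,"y": 0,"z": -0.15,"spin": 0,"fingers": 0.1},
    {"x": 0,"y": 0,"z": -0.15,"spin": 0,"fingers": 0.1},
    {"x": 0,"y": 0,"z": -0.15,"spin": 0,"fingers": 0.1},
  ],
)

```text
time_s: 15.88
tcp_pos: [0.6017, 0.2703, 0.1839]
eef_rot: [179.9, 0.0, 164.5]
contact_force: [-0.0, -0.5, 0.2]
gripper_width: 0.0486
gripper_force: 0.0
```

```bash
python3 - <<'E'
from h import *
c=snap('wrist','w6');a=snap('scene','a6');print(c['state']['tcp_pos'],w2px(c,[[.605,.270,.004]]))
cv2.imwrite('pics/f.png',np.hstack([cv2.resize(c['pixels'],(400,300)),cv2.resize(a['pixels'][150:390,140:460],(400,300))])[:,:,::-1])
E
```

```text
[0.60174598 0.27034767 0.18393318] [[319.09095049 220.65068103]]
```

View pics/f.png

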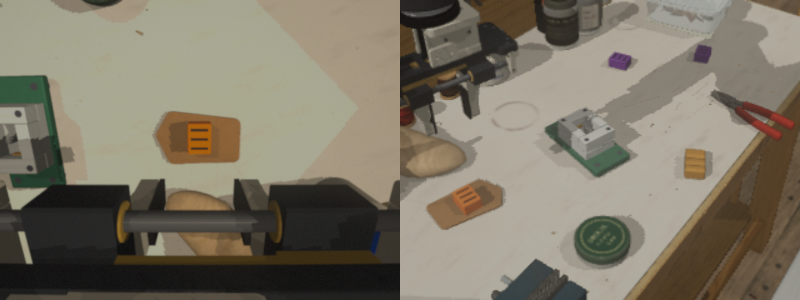

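The tip lies flat in the middle of the leather (wrist crop (200,138)) and the block sits on the stand. The bystanders are unmoved and the gripper is clear.

```bash
python3 -c "
from h import *
print(r.close_job())"
```

```text
the job is handed in; nothing more can be done
None
```

The job is handed in after about 16 s of robot time: the last picture shows the block seated over the rod, the tip flat on the middle of the leather and the bystanders unmoved, and the highest load I read on the stand was about 17 N; no verdict came back from the judge.

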